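# Roll the long sampling tube up to the stop rail

### The arm

A 6-joint arm with a two-finger parallel gripper is mounted at the origin on a cart in front of the work surface, level with it; the furniture and walls round the work are solid. World frame = base frame: x ahead of the robot, y to its left, z up, the work surface at z = 0. Lengths are in mm, angles in degrees, forces in N, time in s.
With the tool pointing down it reaches from about 325 to 875 mm from the base axis. Payload 4.4 kg.
Tool frame: the origin (TCP) lies midway between the tips of the shut fingers; the grasp point (between the pads) lies 19 mm behind it; z points along the fingers, y is the line along which they close (so a half turn about z gives the same grasp; the last joint's range is limited). The gripper opens to 85 mm and grips with 20 to 120 N. Pads are 22 mm wide; open, the fingers measure 114 mm over their backs; the gripper's body (76 mm by 85 mm) begins 54 mm behind the grasp point. The pads swing forward as they close: fully open they stand 13 mm farther back than shut.
Start: joints at [-80.701, 11.837, 88.321, -0, 79.842, -8.623], TCP at [176.929, -547.105, 231.282] pointing down, gripper open.
Joint ranges: [-156.59, 156.59], [-49.26, 127.26], [12.9, 141.05], [-63.56, 243.56], [4.71, 150.69], [-161.64, 161.64]. Speed limits (degrees/s): [159.86, 159.86, 180, 180, 180, 180].

### API

Orientations are given as a 3x3 rotation matrix whose columns are the frame's x, y, z axes.
In Python, from rig import ctrl gives the robot as it stands. The module is installed in compiled form; this text tells all that it offers.
- The arm moves only by the tool jog_arm, never from a script. Its argument "increments" is a list of rows, each a list of 5 numbers: the shift along the tool's x, y, z in m, then the turn about the tool's z in degrees, then the finger opening in m, from 0 to 0.0854. A call has 1 to 20 rows; each row shifts and turns the commanded pose from where the row before left it, along the tool's axes as they then stand; what a row does not reach is not made up. A row lasts 1/10 s, in which the tool goes at most 50 mm and 8.59 degrees, less where a joint would pass 70% of its speed; a pose out of reach is approached as far as the arm can. A call is refused whole if a number of a shift passes 0.05 or a number of a turn 8.59, either way. A call with a gripper value outside its range is refused whole. The fingers move at their own pace and stop on an object; "squeeze" is the grip in N (left out, the last holds). Time passes only in rows, so rows that do not move let the fingers close. It gives the time, the measured TCP pose, the force, the opening and the grip force at its end, in the units of the state.
- ctrl.sense(): the state, without advancing time (a new reading comes with each control period).
- ctrl.get_image(name): name is "side" or "top"; returns a dict with "pixels" (480x640x3 uint8, red, green, blue), "fx", "fy", "cx", "cy" (pixels), "k1" (the pictures are not rectified: a ray, as slopes to the right and down, at radius r is drawn at 1 + k1 r^2 times it, then the intrinsics apply), "eye" and "attitude" of the camera in the world. Camera axes: x right, y up, looking along -z (the intrinsics and any distortion apply to the point x, -y, -z); pixel columns grow to the right and rows downward; lengths in mm; the calibration is good to about 2 mm. A picture is of the moment at which its call begins. There is no depth.
- ctrl.close_job(): hands the job in; it is judged then, once.
Trained networks look in the newest picture that a camera, given by its name, has taken for a name from the list of things; names that differ only in an ending like _2 or _b are one class to them, and where a whole thing is asked for, a point or a joint stands for the part that bears it (a point fixed in the world has none). Each returns a list of dicts, best first, with "conf" (0 to 1); they miss things now and then, are a little off and sometimes report something else, mostly with a low value. They report only what shows in the picture. A call takes as long as a camera call. They do not tell look-alikes from the thing itself.
- ctrl.trace(camera, query): "pixels" (480x640 bool, what is visible of it) and "rect" ([left, top, right, bottom] in pixels, round what is visible of it).
- ctrl.mark_of(camera, query): "pixel" ([column, row] in pixels: a listed point, or the origin of a listed thing).
The state is a dict: "clock": time; "qpos": joint angles; "joint_vel": joint speeds; "joint_torque": joint torques, N m; "position": TCP position; "eef_rot": TCP orientation; "force": force on the tool from outside, world axes, zero at the start; "ft_torque": the same for the moment, N m; "grip_width": finger opening in mm; "gripper_force": force on a finger pad.
Only numpy, scipy, OpenCV 4.12 (cv2) and the standard library are available. Lean on these libraries where they do the work, as an engineer would, in place of code of your own. Each camera call takes 0.05 s, during which the arm holds its last target. There are 200 camera calls.

### The job

Roll the longer of the two lying sampling tubes across the worktop with your hand until it rests along the steel stop rail, ready for marking, and let go of it there. Really roll it, do not pick it up, and leave the shorter tube where it lies.

Things in the scene. Friction and masses are not known exactly. Their poses are not given: they have to be found in the camera images.
- long_tube: the longer of two smooth lying aluminium tubes: 40 mm diameter, 140 mm long, black end plugs (4 mm proud), a thin dark ring near each end, 0.25 kg. Origin at its centre, 20 mm above the worktop; y runs along the tube, x and z turn as it rolls (z up at the start). It lies on the robot's side of the rail, left or right, within 8 degrees of parallel to it; it rolls easily and soon comes to rest.
- stop_rail: steel angle bar 440 mm long, fixed to the worktop beyond the tubes, set up to 40 degrees askew; upright wall 34 mm high, 12 mm thick; foot and screws on the far side. Origin at worktop level on the middle of the smooth front face towards the robot; y runs along the rail (left), x away from the robot, square to the face. A tube resting against it has its centre at x = -20 mm in this frame.
- short_tube: the shorter tube, same make and diameter (40 mm) but 80 mm long; it lies in front of the other half of the rail, beside the long tube (centres about 220 mm apart), and must stay there. Origin at its centre, y along the tube. Midway between the two tubes' lanes lie a rubber stopper and a brass union.
Things that resemble listed ones, but are neither listed nor needed, are in the scene too. What is shaped like the long_tube but blue is not meant.

How it is judged:
By the outcome, as a careful person would: the job done as asked, in the order asked, and still so for the second after the job is handed in, with the robot touching nothing.
It also fails if it takes over 32 s, if anything falls off the work surface, if the arm or the gripper's body presses on something with over 40 N, if the wrist force passes 120 N, or if a joint passes its speed limit or range.

## Working session

There is one attempt and no reset: what is moved stays moved. The work goes in short steps, Python scripts to look and compute and a tool call to move; the robot and the scene stay as the last step left them, time stands still between calls to the robot, and variables do not carry over. Pictures are saved under pics/ and viewed, at most 10 in all, crops included, and the job is handed in when it is done.

Besides the shell and the picture viewer there is one more tool, called after "Request:" as a command line: name --pt "numbers of a row" for each row, then --argument value for the rest. jog_arm: Moves the arm, as the interface text tells. Its arguments: {"type":"object","properties":{"increments":{"type":"array"},"squeeze":{"type":"number"}},"required":["increments"]}

```bash
mkdir -p pics
cat > h.py <<'E'
import numpy as np, cv2
from rig import ctrl
def ray(im,p):
    d=np.array([(p[0]-im["cx"])/im["fx"],(p[1]-im["cy"])/im["fy"]]); u=d.copy()
    for _ in range(30): u=d/(1+im["k1"]*(u@u))
    return np.array(im["attitude"])@np.array([u[0],-u[1],-1.])
def hit(im,p,z):
    r=ray(im,p); e=np.array(im["eye"]); return e+r*(z-e[2])/r[2]
def proj(im,P):
    c=np.array(im["attitude"]).T@(np.array(P)-im["eye"]); u=np.array([c[0],-c[1]])/-c[2]
    u=u*(1+im["k1"]*(u@u)); return [im["fx"]*u[0]+im["cx"],im["fy"]*u[1]+im["cy"]]
E
python3 - <<'E'
from h import *
np.set_printoptions(precision=1,suppress=True)
s=ctrl.sense(); print(s["clock"],s["eef_rot"],s["force"])
for n in("top","side"):
    im=ctrl.get_image(n); cv2.imwrite(f"pics/{n}0.png",im["pixels"][:,:,::-1]); print(n,im["eye"],im["k1"])
    for q in("long_tube","short_tube","stop_rail"):
        for d in ctrl.mark_of(n,q): print(q,"mark",d["conf"],np.array(d["pixel"]),hit(im,d["pixel"],0 if q=="stop_rail" else 20))
        for d in ctrl.trace(n,q): 
            m=np.array(d["pixels"]).astype(np.uint8); ys,xs=np.nonzero(m); 
            r=cv2.minAreaRect(np.c_[xs,ys].astype(np.float32)); print(q,"trace",d["conf"],d["rect"],r)
E
```

```text
0.0 [[ 1.   0.3 -0. ]
 [ 0.3 -1.   0. ]
 [ 0.  -0.  -1. ]] [-0.2  0.6 -0.3]
top [ 344.4  -33.2 1002. ] -0.0337368722285991
long_tube mark 0.97 [432.5 283.8] [ 498.9 -211.1   20. ]
long_tube mark 0.93 [196.8 263.7] [487.6 180.9  20. ]
long_tube trace 0.97 [386.5, 266.7, 476.3, 297.1] ((430.28277587890625, 281.8930969238281), (24.249282836914062, 91.59916687011719), 85.2363510131836)
long_tube trace 0.92 [174.8, 218.0, 222.5, 309.0] ((200.50625610351562, 262.2920837402344), (90.75100708007812, 25.57706642150879), 72.07208251953125)
short_tube mark 0.85 [297.3 287.8] [466.9  10.1  20. ]
short_tube trace 0.65 [270.2, 273.7, 324.1, 297.6] ((297.0, 287.0), (24.0, 54.0), 90.0)
stop_rail mark 0.59 [367.8 203.7] [628.8 -92.8  -0. ]
stop_rail trace 0.85 [241.3, 174.0, 496.2, 208.0] ((367.09088134765625, 190.55059814453125), (258.1152648925781, 28.814043045043945), 0.8069294095039368)
side [ 326.6 -754.3  594.9] -0.047404670955341205
long_tube mark 0.83 [333.6 330.5] [ 502.  -206.2   20. ]
long_tube mark 0.7 [261.5 190.3] [485.7 178.4  20. ]
long_tube trace 0.66 [226.3, 168.7, 306.1, 220.0] ((263.32452392578125, 192.11148071289062), (22.51967430114746, 79.11285400390625), 65.69544982910156)
long_tube trace 0.59 [297.9, 291.5, 371.8, 377.1] ((335.5329284667969, 333.6876525878906), (100.41263580322266, 30.090482711791992), 51.009002685546875)
short_tube mark 0.76 [273.5 246.2] [467.8   3.9  20. ]
short_tube trace 0.84 [254.8, 224.4, 293.2, 268.4] ((273.4616394042969, 245.0211181640625), (48.84904098510742, 24.97215461730957), 61.189208984375)
stop_rail mark 0.62 [385.5 269.6] [627.2 -83.7   0. ]
stop_rail trace 0.71 [332.8, 185.6, 495.5, 370.2] ((410.7804870605469, 275.9755859375), (233.63592529296875, 33.73352813720703), 51.34019470214844)
```

View pics/top0.png

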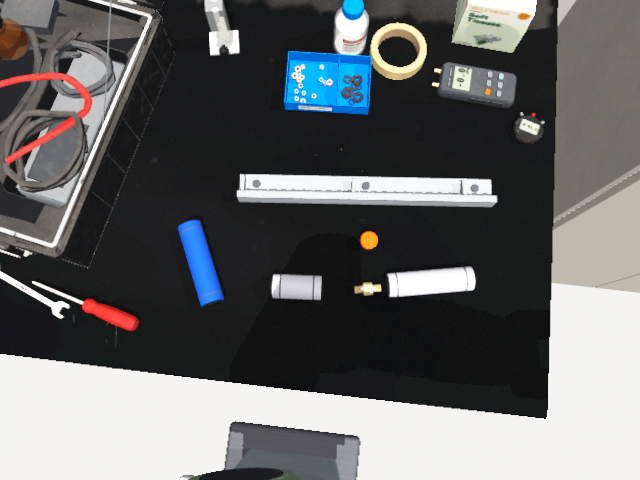

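View pics/side0.png

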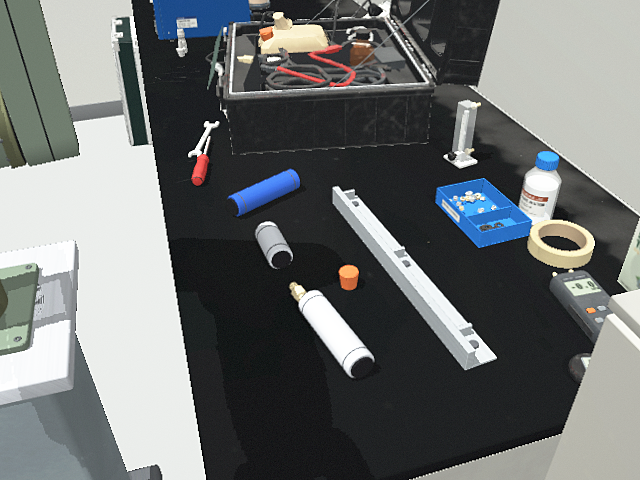

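The top view shows these candidates for the long tube:
- **White/aluminium tube** at (432,283): the longer of the two, chosen.
- **Blue look-alike** at (200,262): rejected.
- **Short tube** at (297,287): must stay where it is.

The rail's front edge runs from about (238,200) to (497,205). The brass union is at (368,289) and the stopper at (369,240).

Run:
```python
from h import *
im=ctrl.get_image("top"); c=im["pixels"][165:315,225:505,::-1]
c=cv2.convertScaleAbs(cv2.resize(c,None,fx=2.8,fy=2.8,interpolation=cv2.INTER_CUBIC),alpha=0.8); cv2.imwrite("pics/crop1.png",c)
```

```text
(no output)
```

View pics/crop1.png

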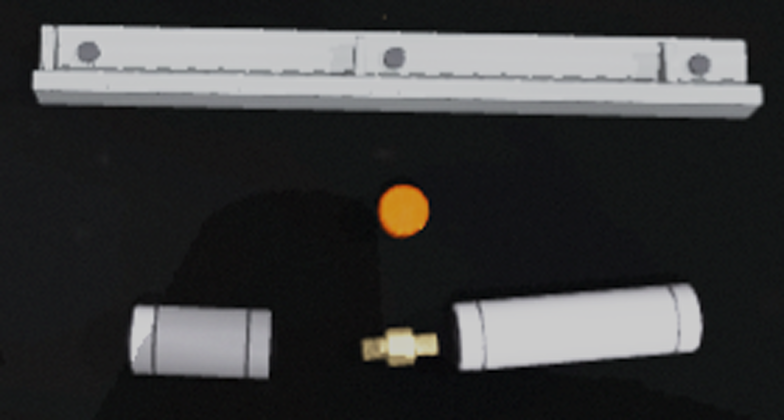

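The crop confirms the choice. The long white tube with two rings spans crop (455,337) to (700,318), and the union is just off its left end. The rail's front face has its top edge at (33,90)–(763,105) and its bottom edge at (40,103)–(752,118).

```bash
cat >> h.py <<'E'
def loc(R,o,P): return (np.array(P)[:2]-o)@R   # rail frame x,y
E
python3 - <<'E'
from h import *
np.set_printoptions(precision=2,suppress=True)
im=ctrl.get_image("top")
f=lambda x,y,z: hit(im,((x+.5)/2.8+224.5,(y+.5)/2.8+164.5),z)
A,B=f(33,90,34),f(763,105,34); C,D=f(40,103,0),f(752,118,0)
print(A,B,np.linalg.norm(A-B)); print(C,D,np.linalg.norm(C-D))
yl=(A-B)[:2]; yl/=np.linalg.norm(yl); print("rail y ang",np.degrees(np.arctan2(-yl[0],yl[1])))
yl2=(C-D)[:2]; print(np.degrees(np.arctan2(-yl2[0],yl2[1])))
R=np.array([[yl[1],yl[0]],[-yl[0],yl[1]]]); o=((A+B+C+D)/4)[:2]; print("o",o,"R",R)
for n,p,z in[("L",(457,337),20),("Rr",(698,318),20),("Lt",(470,303),20),("Lb",(470,370),20),("un r",(438,344),10),("stop",(404,211),15),("stop r",(429,211),20),("sh r",(270,343),20),("sh l",(131,340),20)]:
    P=f(*p,z); print(n,P,loc(R,o,P))
# side check
s=ctrl.get_image("side")
for d in ctrl.mark_of("side","long_tube")[:1]+ctrl.mark_of("side","stop_rail")[:1]: print(d["conf"],loc(R,o,hit(s,d["pixel"],20)),loc(R,o,hit(s,d["pixel"],0)))
t=ctrl.sense(); print(t["clock"],t["position"],np.array(t["eef_rot"]),loc(R,o,t["position"]))
np.savez("rail.npz",R=R,o=o)
E
```

```text
[605.72 129.61  34.  ] [ 646.99 -307.38   34.  ] 438.9350614311694
[607.1  129.81   0.  ] [ 648.43 -310.55    0.  ] 442.296384213276
rail y ang 5.395409783413634
5.361372262537693
o [627.06 -89.63] R [[ 1.   -0.09]
 [ 0.09  1.  ]]
L [ 488.45 -137.83   20.  ] [-142.52  -34.96]
Rr [ 515.89 -279.     20.  ] [-128.48 -178.08]
Lt [ 509.49 -143.71   20.  ] [-122.13  -42.78]
Lb [ 469.92 -147.15   20.  ] [-161.85  -42.49]
un r [ 484.47 -128.02   10.  ] [-145.57  -24.82]
stop [561.54 -99.9   15.  ] [-66.19  -4.06]
stop r [ 562.16 -114.46   20.  ] [-66.95 -18.61]
sh r [472.39 -28.72  20.  ] [-148.26   75.19]
sh l [464.8   52.74  20.  ] [-148.15  157.  ]
0.97 [-113.23  282.59] [-104.59  314.47]
0.78 [-13.98 -19.52] [-1.88  1.84]
0.95 [ 176.95 -547.11  231.31] [[ 0.95  0.31  0.  ]
 [ 0.31 -0.95 -0.  ]
 [-0.    0.   -1.  ]] [-491.13 -413.13]
```

Request:
jog_arm --pt "0 0 0 6.27 0.07" --pt "0 0 0 6.27 0.07" --pt "0.0211 -0.0219 0 0 0.07" --pt "0.0211 -0.0219 0 0 0.07" --pt "0.0211 -0.0219 0 0 0.07" --pt "0.0211 -0.0219 0 0 0.07" --pt "0.0211 -0.0219 0 0 0.07" --pt "0.0211 -0.0219 0 0 0.07" --pt "0.0211 -0.0219 0 0 0.07" --pt "0.0211 -0.0219 0 0 0.07" --pt "0.0211 -0.0219 0 0 0.07" --pt "0.0211 -0.0219 0 0 0.07" --pt "0.0211 -0.0219 0 0 0.07" --pt "0.0211 -0.0219 0 0 0.07" --pt "0.0211 -0.0219 0 0 0.07" --pt "0.0211 -0.0219 0 0 0.07" --pt "0 0 0 0 0.07" --pt "0 0 0 0 0.07"

```text
clock: 2.75
position: [442.4, -213.8, 231.3]
eef_rot: [[0.995, 0.096, -0.0], [0.096, -0.995, -0.0], [-0.0, 0.0, -1.0]]
force: [0.1, -0.5, -0.2]
grip_width: 69.8
gripper_force: 0.0
```

```bash
cat >> h.py <<'E'
r_=np.load("rail.npz")
def st():
    t=ctrl.sense(); Q=np.array(t["eef_rot"]); p=loc(r_["R"],r_["o"],t["position"]); x=Q[:2,0]@r_["R"]
    print("t",round(t["clock"],2),"rail xy",p.round(1),"z",round(t["position"][2],1),"yaw err",np.degrees(np.arctan2(x[1],x[0])).round(2),"w",round(t["grip_width"],1),"F",np.round(t["force"],1))
E
python3 -c "
from h import *
st()"
```

```text
t 2.75 rail xy [-195.5 -106.3] z 231.3 yaw err 0.09 w 69.8 F [ 0.1 -0.5 -0.2]
```

Request:
jog_arm --pt "0 0 0.035 0 0.07" --pt "0 0 0.035 0 0.07" --pt "0 0 0.035 0 0.07" --pt "0 0 0.035 0 0.07" --pt "0 0 0.035 0 0.07" --pt "0 0 0.025 0 0.07" --pt "0 0 0.015 0 0.07" --pt "0 0 0.011 0 0.07" --pt "0 0 0 0 0.07" --pt "0 0 0 0 0.07"

```text
clock: 3.75
position: [442.5, -215.0, 5.8]
eef_rot: [[0.996, 0.093, 0.001], [0.093, -0.996, -0.001], [0.001, 0.001, -1.0]]
force: [0.4, -0.2, -0.2]
grip_width: 69.9
gripper_force: 0.0
```

Run:
```python
from h import *
st()
s=ctrl.get_image("side"); cv2.imwrite("pics/s2.png",cv2.resize(s["pixels"][230:400,220:480,::-1],None,fx=3,fy=3))
```

```text
t 3.75 rail xy [-195.5 -107.4] z 5.8 yaw err -0.06 w 69.9 F [ 0.4 -0.2 -0.2]
```

View pics/s2.png

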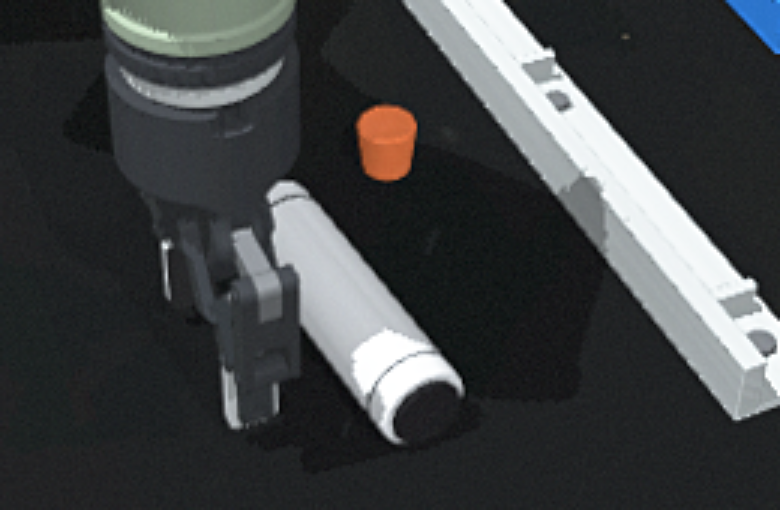

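Both fingers stand behind the tube (tube at crop ~(370,310)), with the hand parallel to the rail. I'll start with a short push.

Request:
jog_arm --pt "0.006 0 0 0 0.07" --pt "0.007 0 0 0 0.07" --pt "0.008 0 0 0 0.07" --pt "0.008 0 0 0 0.07" --pt "0.008 0 0 0 0.07" --pt "0.008 0 0 0 0.07" --pt "0 0 0 0 0.07" --pt "0 0 0 0 0.07" --pt "0 0 0 0 0.07" --pt "0 0 0 0 0.07"

```text
clock: 4.8
position: [486.7, -209.9, 5.2]
eef_rot: [[0.996, 0.094, -0.0], [0.094, -0.996, 0.0], [-0.0, -0.0, -1.0]]
force: [-0.2, -0.7, -0.3]
grip_width: 70.2
gripper_force: 0.0
```

```bash
cat >> h.py <<'E'
def tube(n,name="long_tube",lo=-250,hi=0):
    im=ctrl.get_image(n)
    for d in ctrl.mark_of(n,name):
        p=loc(r_["R"],r_["o"],hit(im,d["pixel"],20))
        if lo<p[1]<hi or name!="long_tube": print(n,name,round(d["conf"],2),"rail xy",p.round(1))
    return im
E
python3 - <<'E'
from h import *
st(); tube("top"); s=tube("side"); cv2.imwrite("pics/s3.png",cv2.resize(s["pixels"][230:400,220:480,::-1],None,fx=3,fy=3))
E
```

```text
t 4.8 rail xy [-151.1 -106.5] z 5.2 yaw err -0.03 w 70.2 F [-0.2 -0.7 -0.3]
top long_tube 0.92 rail xy [ -90.7 -105.6]
side long_tube 0.91 rail xy [ -95.3 -103.6]
```

View pics/s3.png

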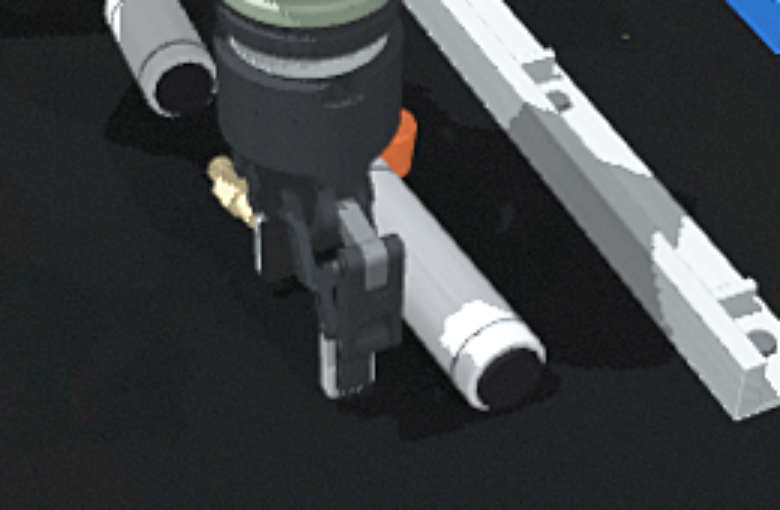

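The tube rolled freely ahead of the hand to about x = -93 in the rail frame, clear of the stopper and roughly parallel to the rail. I'll push again.

Request:
jog_arm --pt "0.008 0 0 0 0.07" --pt "0.008 0 0 0 0.07" --pt "0.008 0 0 0 0.07" --pt "0.008 0 0 0 0.07" --pt "0.008 0 0 0 0.07" --pt "0.006 0 0 0 0.07" --pt "0 0 0 0 0.07" --pt "0 0 0 0 0.07" --pt "0 0 0 0 0.07" --pt "0 0 0 0 0.07" --pt "0 0 0 0 0.07" --pt "0 0 0 0 0.07"

```text
clock: 6.2
position: [532.7, -205.7, 5.3]
eef_rot: [[0.996, 0.094, -0.0], [0.094, -0.996, 0.0], [-0.0, -0.0, -1.0]]
force: [-0.2, 0.7, 1.0]
grip_width: 69.9
gripper_force: 0.0
```

Run:
```python
from h import *
st(); tube("top"); s=tube("side"); cv2.imwrite("pics/s4.png",cv2.resize(s["pixels"][230:400,220:480,::-1],None,fx=3,fy=3))
```

```text
t 6.2 rail xy [-104.9 -106.6] z 5.3 yaw err -0.03 w 69.9 F [-0.2  0.7  1. ]
top long_tube 0.77 rail xy [ -55.  -103.3]
side long_tube 0.58 rail xy [ -57.8 -100.3]
```

View pics/s4.png

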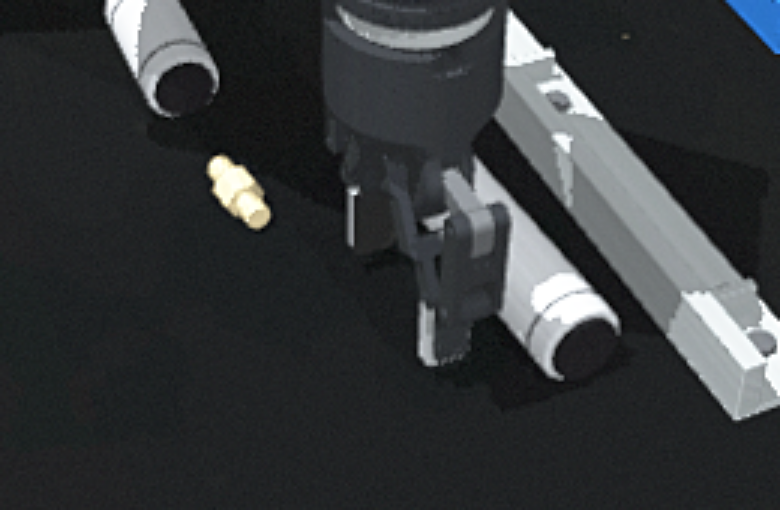

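The tube is at about -56 and stays parallel. Next I'll push it into the rail and seat it slowly.

Request:
jog_arm --pt "0.007 0 0 0 0.07" --pt "0.007 0 0 0 0.07" --pt "0.007 0 0 0 0.07" --pt "0.007 0 0 0 0.07" --pt "0.006 0 0 0 0.07" --pt "0.004 0 0 0 0.07" --pt "0.003 0 0 0 0.07" --pt "0.003 0 0 0 0.07" --pt "0.002 0 0 0 0.07" --pt "0.002 0 0 0 0.07" --pt "0 0 0 0 0.07" --pt "0 0 0 0 0.07" --pt "0 0 0 0 0.07"

```text
clock: 7.7
position: [580.5, -201.1, 5.3]
eef_rot: [[0.996, 0.094, -0.0], [0.094, -0.996, 0.0], [-0.0, -0.0, -1.0]]
force: [-0.4, -0.3, -0.2]
grip_width: 69.9
gripper_force: 0.1
```

Run:
```python
from h import *
st(); tube("top"); s=tube("side"); cv2.imwrite("pics/s5.png",cv2.resize(s["pixels"][210:380,240:500,::-1],None,fx=3,fy=3))
```

```text
t 7.7 rail xy [ -56.8 -106.6] z 5.3 yaw err -0.02 w 69.9 F [-0.4 -0.3 -0.2]
side long_tube 0.57 rail xy [ -28.8 -102.9]
```

View pics/s5.png

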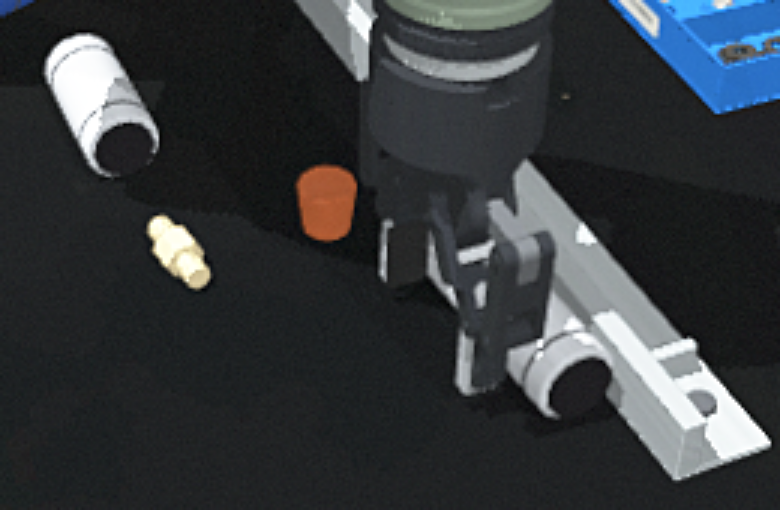

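The tube is close to the rail or already touching it. I'll creep forward until the force rises.

Request:
jog_arm --pt "0.001 0 0 0 0.07" --pt "0.001 0 0 0 0.07" --pt "0.001 0 0 0 0.07" --pt "0.001 0 0 0 0.07" --pt "0 0 0 0 0.07" --pt "0 0 0 0 0.07"

```text
clock: 8.5
position: [584.8, -200.7, 5.3]
eef_rot: [[0.996, 0.094, 0.0], [0.094, -0.996, -0.0], [0.0, 0.0, -1.0]]
force: [-0.9, 0.3, 0.7]
grip_width: 70.4
gripper_force: 0.4
```

Request:
jog_arm --pt "0.001 0 0 0 0.07" --pt "0.001 0 0 0 0.07" --pt "0 0 0 0 0.07" --pt "0 0 0 0 0.07"

```text
clock: 8.9
position: [586.1, -200.5, 5.2]
eef_rot: [[0.996, 0.094, -0.001], [0.094, -0.996, 0.0], [-0.001, -0.0, -1.0]]
force: [-4.2, -0.4, 2.1]
grip_width: 69.9
gripper_force: 2.1
```

The force is 4 N at TCP x ≈ -51, as expected for a seated tube. I'll back off gently and then clear.

Request:
jog_arm --pt "-0.001 0 0 0 0.07" --pt "-0.001 0 0 0 0.07" --pt "-0.002 0 0 0 0.07" --pt "-0.005 0 0 0 0.07" --pt "-0.015 0 0 0 0.07" --pt "-0.025 0 0 0 0.07" --pt "-0.025 0 0 0 0.07" --pt "0 0 -0.02 0 0.07" --pt "0 0 -0.035 0 0.07" --pt "0 0 -0.035 0 0.07" --pt "0 0 -0.035 0 0.07" --pt "-0.03 0 -0.035 0 0.07" --pt "-0.04 0 -0.02 0 0.07" --pt "-0.04 0 0 0 0.07" --pt "-0.03 0 0 0 0.07" --pt "0 0 0 0 0.07" --pt "0 0 0 0 0.07"

```text
clock: 10.6
position: [373.5, -220.8, 185.6]
eef_rot: [[0.996, 0.092, 0.002], [0.092, -0.996, -0.001], [0.001, 0.001, -1.0]]
force: [-0.1, -0.5, -0.7]
grip_width: 69.7
gripper_force: 0.0
```

Run:
```python
from h import *
st(); t=tube("top"); s=tube("side"); tube("side","short_tube"); tube("top","short_tube")
a=cv2.resize(s["pixels"][210:380,240:500,::-1],(520,340)); b=cv2.convertScaleAbs(cv2.resize(t["pixels"][165:285,240:500,::-1],(520,240),interpolation=cv2.INTER_CUBIC),alpha=.8)
cv2.imwrite("pics/s6.png",np.vstack([a,b]))
```

```text
t 10.6 rail xy [-264.8 -106.8] z 185.6 yaw err -0.09 w 69.7 F [-0.1 -0.5 -0.7]
top long_tube 0.78 rail xy [ -14.2 -106.7]
side long_tube 0.96 rail xy [ -24.7 -106.4]
side short_tube 0.81 rail xy [-152.2  114.7]
top short_tube 0.58 rail xy [-145.9  113.7]
```

View pics/s6.png

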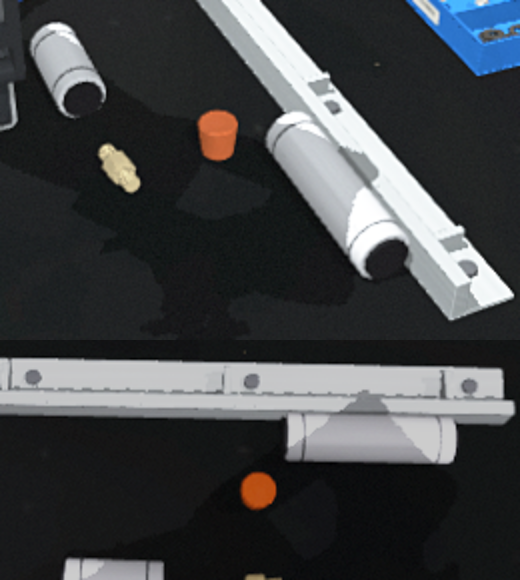

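It appears to lie along the rail. I'll check the residual gap and angle from the tube's near edge.

Run:
```python
from h import *
im=ctrl.get_image("top"); g=cv2.cvtColor(im["pixels"],cv2.COLOR_RGB2GRAY).astype(float)
e=np.array(im["eye"]); P=[]
for c in range(388,464,3):
    col=g[212:240,c]; k=np.argmin(np.diff(col)); th=(col[k-2]+col[k+4])/2
    j=next(i for i in range(k-3,k+5) if col[i]>=th>col[i+1]); row=212+j+(col[j]-th)/(col[j]-col[j+1])
    p=hit(im,(c,row),20); P.append(loc(r_["R"],r_["o"],p))
P=np.array(P); f=np.polyfit(P[:,1],P[:,0],1); print("near edge x at mid",np.polyval(f,-106),"slope deg",np.degrees(np.arctan(f[0])),"rms",np.std(P[:,0]-np.polyval(f,P[:,1])))
# expected silhouette at z=20 for a tube at x=-20
el=loc(r_["R"],r_["o"],e); d=np.array([-20-el[0],20-e[2]]); L=np.hypot(*d); a=np.arcsin(20/L); th=np.arctan2(d[0],-d[1]); print("expected",el[0]+np.tan(th-a)*(e[2]-20))
```

```text
Traceback (most recent call last):
StopIteration
```

Run:
```python
from h import *
im=ctrl.get_image("top"); g=cv2.cvtColor(im["pixels"],cv2.COLOR_RGB2GRAY).astype(float)
e=np.array(im["eye"]); P=[]
for c in range(388,464,3):
    col=g[215:240,c]; th=80; j=np.nonzero(col>th)[0].max(); row=215+j+(col[j]-th)/(col[j]-col[j+1])
    P.append(loc(r_["R"],r_["o"],hit(im,(c,row),20)))
P=np.array(P); f=np.polyfit(P[:,1],P[:,0],1); print("near edge x mid",np.polyval(f,-106),"slope deg",np.degrees(np.arctan(f[0])),"rms",np.std(P[:,0]-np.polyval(f,P[:,1])))
el=loc(r_["R"],r_["o"],e); d=np.array([-20-el[0],20-e[2]]); a=np.arcsin(20/np.hypot(*d)); th=np.arctan2(d[0],-d[1]); print("expected",el[0]+np.tan(th-a)*(e[2]-20))
```

```text
near edge x mid -40.54977457614463 slope deg 0.21698644106600032 rms 0.35860537675435694
expected -40.56715227218339
```

The near edge sits at -40.5 mm against an expected -40.6 mm, and the tube is 0.2° off parallel. It is seated, so I'm handing in.

```bash
python3 -c "
from rig import ctrl
print(ctrl.close_job())"
```

```text
the job is handed in; nothing more can be done
None
```

I rolled the long tube up to the stop rail, where it rests along the face (about 0.2° off parallel); the hand is clear, the short tube was not touched, and the job is handed in.

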